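# Clip a specimen slide into a classroom viewing stage

## Robot

A 6-joint arm with a two-finger parallel gripper is mounted at the origin on the work surface. World frame = base frame: x ahead of the robot, y to its left, z up, the work surface at z = 0. Lengths are in m, angles in rad, forces in N, time in s.
With the tool pointing down it reaches from about 0.325 to 0.875 m from the base axis. Payload 4.4 kg.
Tool frame: the origin (TCP) lies at the very end of the fingers, on their centre line; the grasp point (between the pads) lies 19 mm behind it (bot.hold_point_z is the distance from the TCP to the grasp point, in m); y points along the fingers, x is the direction in which the jaws open and shut, and the axes are right-handed (so a half turn about y gives the same grasp; the last joint's range is limited). The gripper opens to 85 mm and grips with 20 to 120 N. Pads are 22 mm wide; open, the fingers measure 114 mm over their backs; the gripper's body (76 mm by 85 mm) begins 54 mm behind the grasp point. The pads swing forward as they close: fully open they stand 13 mm farther back than shut.
Start: joints at [-1.349, 0.207, 1.542, -0, 1.393, -0.15], TCP at [0.209, -0.536, 0.231] pointing down, gripper open.
Joint ranges: [-2.73, 2.73], [-0.86, 2.22], [0.23, 2.46], [-1.11, 4.25], [0.08, 2.63], [-2.82, 2.82]. Speed limits (rad/s): [2.79, 2.79, 3.14, 3.14, 3.14, 3.14].

## Interface

Orientations are given as a 3x3 rotation matrix whose columns are the frame's x, y, z axes.
In Python, from station import observe, cams, job, bot gives the robot as it stands.
- The arm moves only by the shell command python3 -m jog 'ROWS' [FORCE]. ROWS is JSON, a list of rows, each a list of 3 entries, a list of its own where there are three numbers: the closure, from -1 (fully open) to 1 (shut), then the shift along the tool's x, y, z in cm, then the turn about the tool's y in rad. In form: [[hand, [x, y, z], turn], ...]. A call has 1 to 10 rows; each row is the pose to reach, as a shift and turn from the pose commanded when the call began, along the tool's axes at that moment; what a row does not reach only later rows make up. A row lasts 1/8 s, in which the tool goes at most 62.5 mm and 10.7 degrees, less where a joint would pass 70% of its speed; a pose out of reach is approached as far as the arm can. A call with a gripper value outside its range is refused whole. The fingers move at their own pace and stop on an object; FORCE is the grip in N (left out, the last holds). Time passes only in rows, so rows that repeat a pose let the fingers close. It gives the time, the measured TCP pose, the force and the opening at its end, in the units of the state.
- observe(): the state, without advancing time (a new reading comes with each control period).
- cams.read_camera(name): name is "side" or "top"; returns the picture (384x512x3 uint8, red, green, blue); there is no depth.
- cams.camera_params(name): a dict with "K" (3x3 intrinsics, pixels), "rvec" (rotation vector, rad) and "tvec" (3), from world to camera coordinates, as OpenCV has them. Camera axes: x right, y down, z forward; pixel columns grow to the right and rows downward; lengths in m; the calibration is good to about 2 mm. A picture is of the moment at which its call begins. camera_params takes no time and is no camera call.
- job.close_job(): hands the job in, once; it reports no verdict.
The state is a dict: "clock": time; "q": joint angles; "joint_vel": joint speeds; "joint_torque": joint torques, N m; "eef_pos": TCP position; "orientation": TCP orientation; "wrist_force": force on the tool from outside, world axes, zero at the start; "moment": the same for the moment, N m; "finger_gap": opening from 0.0 (shut) to 1.0 (fully open).
Only numpy, scipy, OpenCV 4.12 (cv2) and the standard library are available. Lean on these libraries where they do the work, as an engineer would, in place of code of your own. Each camera call takes 0.05 s, during which the arm holds its last target. There are 200 camera calls.

## Task

Draw the viewing stage's sprung curved clip all the way back until it stays open, then slide the framed specimen slide over the stage, flat, into the corner so that it lies flush against both fixed edges. Then nudge the clip out of its open position so that it springs back and holds the slide there, let go of everything, and leave the eraser, the tape dispenser and the cup where they are.

Things in the scene. Friction and masses are not known exactly. Their poses are not given: they have to be found in the camera images.
- stage: Fixed low white viewing stage; place and yaw change each time. Flat top 30 mm above the desk, spanning x -162 to +72 and y -140 to +80 mm in its frame; origin at desk level. x points to the far edge, y to the side rail; these two aluminium edges, 8 mm high, make the corner. The near part of the top (x below -40 mm) is free; the slide starts there.
- seat (a point): Point fixed to the stage at (40, 5, 37) mm of its frame, axes as the stage: where the slide's centre lies when it is fully home, its long sides along y.
- slide_center (a point): Centre of the loose framed specimen slide: a flat black-framed glass plate, 40 (its x) x 90 (its y) x 14 mm (z), 60 g or so, 7 mm above the stage top when lying flat. It starts lying flat on the near part of the stage top, its long side within 0.45 rad of the stage's y.
- pivot (a point): Axis of the clip's upright hinge, at (55, -85, 30) mm in the stage's frame. The hub there is 20 mm across and 16 mm high. Seen from here the post stands at 1.89 rad plus the clip angle, counter-clockwise from the stage's x: at (29, -8) mm when the clip is at 0, about (-26, -85) mm when fully back, in the stage's frame.
- post (a point): On the axis of the upright steel finger post at the clip's free end: 12 mm across, from 4 to 38 mm above the stage top; this point is 28 mm above the stage top and 81 mm from the hinge axis. The post turns with the clip and its side presses on the slide. The rest of the clip is a curved 8 mm steel bar, 5 to 13 mm above the stage top, bulging to the near side.
- clip (a joint): Clip angle, rad, 0 (start, shut and empty) to 1.25 (fully back), growing counter-clockwise from above; about 0.21 on a seated slide. An over-centre spring pulls it shut below 0.95 (about 5 N at the post when shut) and holds it open above 0.95 (about 3 N at the post when fully back). Nudged below 0.9 it springs shut by itself within about 1 s.
- eraser: White eraser, 45 x 22 x 13 mm, on the desk beside the stage; bystander. Origin under its centre.
- tape: Grey correction tape dispenser, about 86 x 44 x 15 mm, on the desk beside the stage; bystander. Origin under its round end.
- cup: Empty grey pencil cup, 72 mm across, 85 mm high, on the desk beside the stage; bystander. Origin under its centre.
- far_edge (a point): Middle of the fixed far edge's working face, at stage top level: at (60, 5, 30) mm in the stage's frame; the face looks to -x and runs from y -47 to +58 mm.
- side_rail (a point): Middle of the fixed side rail's working face, at stage top level: at (-20, 50, 30) mm in the stage's frame; the face looks to -y and runs from x -110 to +70 mm.
Not all that is in view belongs to the job. What is shaped like the part that bears slide_center but blue or red is not meant.

How it is judged:
On the way, in this order (a step that is already met when the one before it is completed fails the run):
1. the clip is drawn back and stays open (value of joint clip above 1.1 rad), for 0.2 s.
2. with the clip open, the slide lies in the corner (within 5 mm of home) (value of joint clip above 1 rad and distance between slide_center and seat below 0.005 m and angle between the y axis of slide_center and the y axis of seat, either way round below 0.1 rad), for 0.2 s.
At the end, for the whole second after the job is handed in: The slide lies flat in the corner, flush with both edges (within 2.5 mm of the far edge and 3 mm of the side rail, turned less than 0.05 rad), and the clip rests on its near side, sprung shut and still (clip angle 0.12 to 0.28 rad) (x of slide_center in the frame of seat between -0.0025 and 0.0025 m and y of slide_center in the frame of seat between -0.003 and 0.0025 m and z of slide_center in the frame of seat between -0.002 and 0.002 m and angle between the y axis of slide_center and the y axis of seat, either way round below 0.05 rad and angle between slide_center's own z axis and vertical below 0.05 rad and value of joint clip between 0.12 and 0.28 rad and velocity of joint clip between -0.02 and 0.02 rad/s); the robot touches nothing.
It fails at once if the slide is lifted clear of the stage by more than 25 mm, or falls off it (z of slide_center in the frame of seat above 0.025 m or z of slide_center in the frame of seat below -0.012 m).
It fails at once if the eraser, tape dispenser or cup is pushed more than 30 mm or the cup is tipped (distance of any of eraser, tape, cup from where it was at the start of the episode above 0.03 m or angle between cup's own z axis and vertical above 0.5 rad).
It also fails if it takes over 72 s, if anything falls off the work surface, if the arm or the gripper's body presses on something with over 40 N, if the wrist force passes 120 N, or if a joint passes its speed limit or range.

## Working session

There is one attempt and no reset: what is moved stays moved. The work goes in short steps, Python scripts to look and compute and a shell command to move; the robot and the scene stay as the last step left them, time stands still between calls to the robot, and variables do not carry over. Pictures are saved under pics/ and viewed, about 8 in all and at most 12, crops included, and the job is handed in when it is done.

```bash
mkdir -p pics; python3 - <<'E'
from station import observe,cams,job,bot
import cv2,numpy as np
s=observe();print(s['clock'],s['eef_pos'],np.round(s['orientation'],3),s['finger_gap'])
for n in('top','side'):
    im=cams.read_camera(n);np.save(f'pics/{n}0.npy',im);cv2.imwrite(f'pics/{n}0.png',cv2.resize(im[:,:,::-1],(800,600)))
    p=cams.camera_params(n);R=cv2.Rodrigues(np.array(p['rvec']))[0];print(n,np.round(p['K'],1),(-R.T@np.array(p['tvec']).ravel()).round(3),R.round(2))
E
```

```text
0.0 [ 0.20872249 -0.53494993  0.23009091] [[ 0.363 -0.     0.932]
 [-0.932  0.002  0.363]
 [-0.002 -1.     0.   ]] 1.0030331756540083
top [[443.3   0.  255.3]
 [  0.  443.3 190.5]
 [  0.    0.    1. ]] [0.332 0.022 0.979] [[-0.09 -1.    0.  ]
 [-0.97  0.09 -0.2 ]
 [ 0.2  -0.02 -0.98]]
side [[409.8   0.  250.5]
 [  0.  409.8 182.3]
 [  0.    0.    1. ]] [ 0.486 -0.688  0.566] [[ 1.   -0.03  0.02]
 [-0.   -0.59 -0.81]
 [ 0.03  0.81 -0.59]]
```

View pics/top0.png

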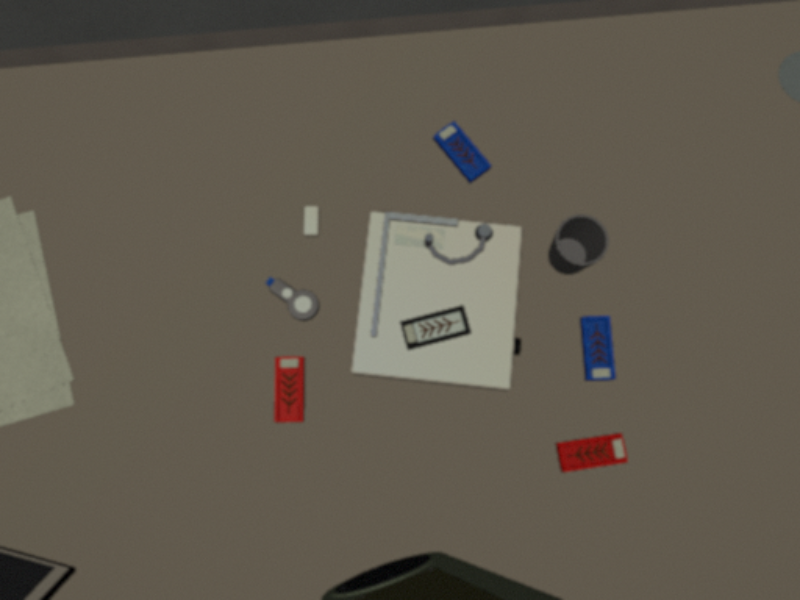

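View pics/side0.png

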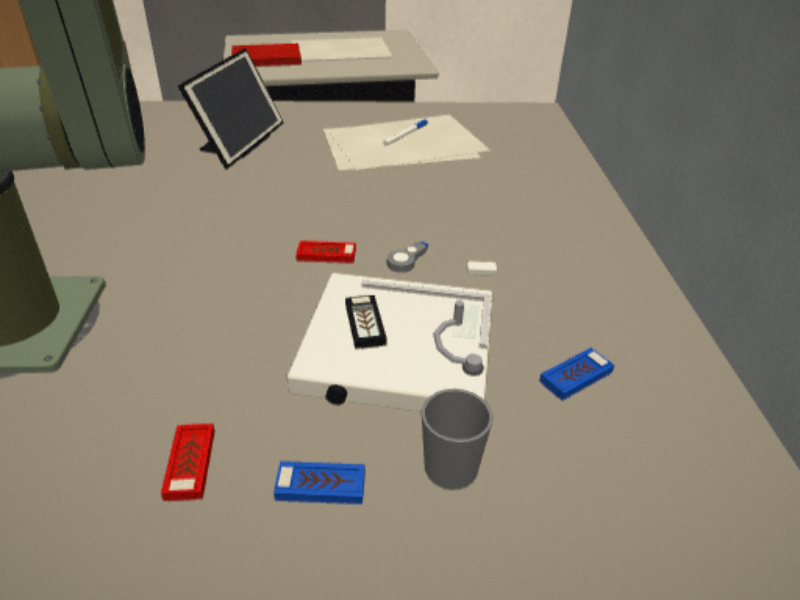

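Several things could be taken for the slide (800x600 top view): black-framed at (435,327) on the stage, red at (290,389) and (592,452), and blue at (461,152) and (597,348). I choose the black-framed one on the stage. The post is near (429,240), the hub at (484,232) and the cup at (575,245).

```bash
cat > h.py <<'E'
import numpy as np,cv2
from station import observe,cams,job,bot
def ray(n,uv,z):
    p=cams.camera_params(n);R=cv2.Rodrigues(np.array(p['rvec'],float))[0];t=np.array(p['tvec'],float).ravel();K=np.array(p['K'])
    uv=np.atleast_2d(uv).astype(float);d=(np.linalg.inv(K)@np.c_[uv,np.ones(len(uv))].T).T@R;c=-R.T@t
    return (c+d*((z-c[2])/d[:,2])[:,None])
def proj(n,P):
    p=cams.camera_params(n);return cv2.projectPoints(np.atleast_2d(P).astype(float),np.array(p['rvec'],float),np.array(p['tvec'],float),np.array(p['K']),None)[0][:,0]
def grab(n):
    return cams.read_camera(n)
def big(m):
    c=cv2.findContours(m.astype(np.uint8),cv2.RETR_EXTERNAL,cv2.CHAIN_APPROX_NONE)[0];return max(c,key=cv2.contourArea)
E
python3 - <<'E'
from h import *
im=np.load('pics/top0.npy');hsv=cv2.cvtColor(im,cv2.COLOR_RGB2HSV)
print(im[150,250],im[220,250],im[240,250],im[200,200],im[209,282])
roi=np.zeros(im.shape[:2],bool);roi[128:255,220:342]=1
m=(im.min(2)>125)&roi
m=cv2.morphologyEx(m.astype(np.uint8),cv2.MORPH_CLOSE,np.ones((9,9)))
c=big(m);W=ray('top',c[:,0],.03)[:,:2]*1000
r=cv2.minAreaRect(W.astype(np.float32));print('stage',r,cv2.boxPoints(r).round(1).tolist())
k=(im.max(2)<75);k[:190]=0;k[225:]=0;k[:,:250]=0;k[:,305:]=0
c=big(k);Ws=ray('top',c[:,0],.044)[:,:2]*1000;r2=cv2.minAreaRect(Ws.astype(np.float32));print('slide',r2)
y=im[128:255,220:342].copy();cv2.drawContours(y,[big(m)-[220,128]],-1,(255,0,0),1);cv2.drawContours(y,[c-[220,128]],-1,(0,255,0),1)
cv2.imwrite('pics/crop1.png',cv2.resize(y[:,:,::-1],None,fx=4.7,fy=4.7,interpolation=0))
E
```

```text
[157 159 140] [160 163 149] [134 134 120] [83 81 79] [87 78 67]
stage ((523.6861572265625, -51.37916564941406), (215.11700439453125, 229.41421508789062), 78.53247833251953) [[389.8999938964844, -134.0], [614.7000122070312, -179.60000610351562], [657.5, 31.200000762939453], [432.70001220703125, 76.80000305175781]]
slide ((479.9298400878906, -42.66401290893555), (38.46151351928711, 87.06013488769531), 9.395527839660645)
```

View pics/crop1.png

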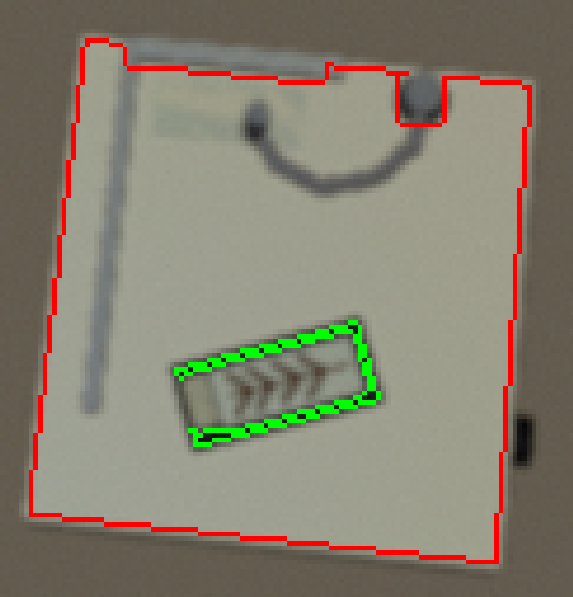

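```bash
cat >> h.py <<'E'
YAW=-0.2002
def Rz(a): return np.array([[np.cos(a),-np.sin(a)],[np.sin(a),np.cos(a)]])
ORG=np.array([.5237,-.0514])-Rz(YAW)@[-.045,-.030]
def S(x,y,z): # stage mm -> world m (z stage-frame)
    return np.r_[ORG+Rz(YAW)@np.array([x,y])/1e3, z/1e3]
def toS(P): return Rz(-YAW)@(np.asarray(P)[:2]-ORG)*1e3
def go(P,yaw=None,base=None):
    "print shift (cm, tool axes) and turn from present pose to world TCP P, tool-x yaw(world)"
    s=observe() if base is None else base;R=np.array(s['orientation']);d=R.T@(np.asarray(P)-s['eef_pos'])*100
    cur=np.arctan2(R[1,0],R[0,0]);t=0 if yaw is None else -((yaw-cur+np.pi)%(2*np.pi)-np.pi)
    return d.round(2).tolist(),round(float(t),3)
def post(a): t=1.89+a;return np.array([55+81*np.cos(t),-85+81*np.sin(t)])
E
python3 - <<'E'
from h import *
print(ORG)
for n in('top','side'):
    print(n,proj(n,[S(29,-8,68),S(55,-85,46),S(60,-47,38),S(60,50,38),S(-110,50,38)]).round(0).tolist())
print(np.round(toS([.47993,-.04266]),1), np.deg2rad(9.4)-YAW)
t=1.89+np.pi/2+YAW-np.pi
print(go(S(29,-8,130),t))
im=np.load('pics/side0.npy')[160:270,180:325]
cv2.imwrite('pics/crop2.png',cv2.resize(im[:,:,::-1],None,fx=5,fy=5))
E
```

```text
[ 0.57376717 -0.03094814]
top [[274.0, 152.0], [310.0, 147.0], [292.0, 144.0], [249.0, 140.0], [240.0, 215.0]]
side [[294.0, 193.0], [304.0, 229.0], [307.0, 219.0], [310.0, 190.0], [232.0, 181.0]]
[-89.6 -30.1] 0.364260949687467
([-31.45, 10.1, 54.33], -1.318)
```

View pics/crop2.png

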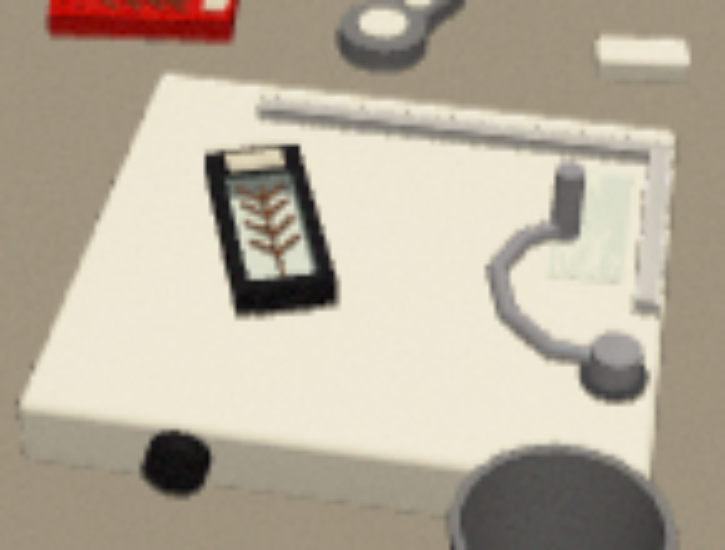

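The crop confirms a black-framed slide. The projected post, hub and edges match the picture: post top is predicted at (294,193) and seen at (294,193). Moving above the post.

```bash
python3 -m jog '[[0.2,[-8,2,13.6],-0.33],[0.2,[-31.5,8,54.3],-1.32],[0.2,[-31.5,10,54.3],-1.32],[0.2,[-31.5,10,54.3],-1.32],[0.2,[-31.5,10,54.3],-1.32],[0.2,[-31.5,10,54.3],-1.32],[0.2,[-31.5,10,54.3],-1.32],[0.2,[-31.5,10,54.3],-1.32],[0.2,[-31.5,10,54.3],-1.32],[0.2,[-31.5,10,54.3],-1.32]]' 20; python3 -m jog '[[0.2,[0,0,0],0],[0.2,[0,0,0],0],[0.2,[0,0,0],0]]'
python3 - <<'E'
from h import *
t=1.89+np.pi/2+YAW-np.pi
s=observe();print(s['finger_gap'],toS(s['eef_pos']),s['q'])
print(go(S(29,-8,46),t))
E
```

```text
clock: 1.35
eef_pos: [0.5945, -0.0514, 0.1323]
orientation: [[0.993, -0.001, -0.121], [0.121, -0.0, 0.993], [-0.001, -1.0, -0.0]]
wrist_force: [0.7, -0.6, 0.7]
finger_gap: 0.402
clock: 1.72
eef_pos: [0.5931, -0.0546, 0.1332]
orientation: [[0.993, -0.0, -0.119], [0.119, -0.0, 0.993], [-0.0, -1.0, -0.0]]
wrist_force: [-0.4, 0.9, 0.3]
finger_gap: 0.398
0.3975855508473132 [ 23.60488586 -19.30186512] [-2.36809969e-01  3.44281558e-01  1.58131051e+00 -3.44087057e-04
  1.21617492e+00 -3.55865987e-01]
([0.87, 8.72, 0.91], 0.0)
```

```bash
python3 -m jog '[[0.2,[0.9,1,0.9],0],[0.2,[0.9,4,0.9],0],[0.2,[0.9,4,0.9],0],[0.2,[0.9,4,0.9],0]]'
python3 - <<'E'
from h import *
t=1.89+np.pi/2+YAW-np.pi
s=observe();print(toS(s['eef_pos']))
print(go(S(29,-8,47),t))
a=grab('side');b=grab('top')
cv2.imwrite('pics/v1.png',np.hstack([cv2.resize(a[130:260,220:350],(400,400)),cv2.resize(b[90:220,210:340],(400,400))])[:,:,::-1])
E
```

```text
clock: 2.22
eef_pos: [0.6018, -0.0435, 0.0934]
orientation: [[0.993, 0.0, -0.12], [0.12, 0.0, 0.993], [0.0, -1.0, -0.0]]
wrist_force: [-0.3, -1.1, -0.5]
finger_gap: 0.402
[29.99653483 -6.72178469]
([-0.14, 4.64, -0.09], 0.001)
```

View pics/v1.png

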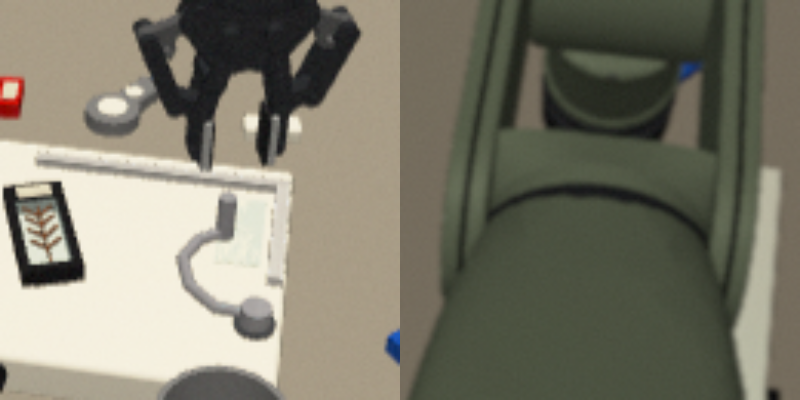

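The side view shows the finger pads at about (205,160) and (268,155) in the crop, straddling the post at (227,200). The top view is blocked by the arm. Next: descend and close on the post.

```bash
python3 -m jog '[[0.2,[-0.2,2.5,-0.1],0],[0.2,[-0.2,4.6,-0.1],0],[0.2,[-0.2,4.6,-0.1],0],[1,[-0.2,4.6,-0.1],0],[1,[-0.2,4.6,-0.1],0],[1,[-0.2,4.6,-0.1],0],[1,[-0.2,4.6,-0.1],0],[1,[-0.2,4.6,-0.1],0]]' 20
python3 - <<'E'
from h import *
s=observe();print(toS(s['eef_pos']))
p0=post(0)
R=np.array(s['orientation'])
for a in np.arange(.125,1.26,.125):
    d=np.r_[Rz(YAW)@(post(a)-p0)/10,0];print(round(a,3),(R.T@d).round(2),-round(a,3))
E
```

```text
clock: 3.32
eef_pos: [0.6002, -0.0448, 0.0486]
orientation: [[0.993, 0.001, -0.121], [0.121, -0.001, 0.993], [0.001, -1.0, -0.001]]
wrist_force: [-3.7, -0.0, 6.6]
finger_gap: 0.13
[28.6251088  -8.31272863]
0.125 [-1.01 -0.   -0.06] -0.125
0.25 [-2.   -0.   -0.25] -0.25
0.375 [-2.97 -0.   -0.56] -0.375
0.5 [-3.89 -0.   -0.98] -0.5
0.625 [-4.74 -0.   -1.52] -0.625
0.75 [-5.53 -0.   -2.16] -0.75
0.875 [-6.22 -0.   -2.89] -0.875
1.0 [-6.82 -0.   -3.71] -1.0
1.125 [-7.32 -0.   -4.59] -1.125
1.25 [-7.7  -0.   -5.53] -1.25
```

```bash
python3 -m jog '[[1,[-1,0,-0.1],-0.125],[1,[-2,0,-0.25],-0.25],[1,[-3,0,-0.55],-0.375],[1,[-3.9,0,-1],-0.5],[1,[-4.75,0,-1.5],-0.625],[1,[-5.5,0,-2.15],-0.75],[1,[-6.2,0,-2.9],-0.875],[1,[-6.8,0,-3.7],-1],[1,[-7.3,0,-4.6],-1.125],[1,[-7.65,0,-5.4],-1.235]]' 40
python3 -m jog '[[1,[0,0,0],0],[1,[0,0,0],0]]'
python3 - <<'E'
from h import *
s=observe();v=toS(s['eef_pos'])-[55,-85];print(toS(s['eef_pos']),np.arctan2(v[1],v[0])%(2*np.pi)-1.89,np.hypot(*v))
E
```

```text
clock: 4.58
eef_pos: [0.5296, -0.1076, 0.0484]
orientation: [[0.209, -0.001, -0.978], [0.978, -0.0, 0.209], [-0.0, -1.0, 0.001]]
wrist_force: [-5.6, -0.7, 9.1]
finger_gap: 0.121
clock: 4.82
eef_pos: [0.5295, -0.1083, 0.0485]
orientation: [[0.213, -0.002, -0.977], [0.977, -0.001, 0.213], [-0.002, -1.0, 0.002]]
wrist_force: [-7.3, -1.6, 9.5]
finger_gap: 0.12
[-28.02647715 -84.57852477] 1.2465163017361272 83.02754693106843
```

```bash
python3 -m jog '[[0.2,[0,0,0],0],[0.2,[0,0,0],0],[0.2,[0,0,0],0],[0.2,[0,-2,0],0],[-0.2,[0,-6,0],0],[-1,[0,-6,0],0],[-1,[0,-6,0],0]]' 20
python3 - <<'E'
from h import *
print(go(S(-89.6,-30.1,105),0.164))
E
```

```text
clock: 5.7
eef_pos: [0.5301, -0.1071, 0.1067]
orientation: [[0.213, -0.0, -0.977], [0.977, 0.0, 0.213], [0.0, -1.0, 0.0]]
wrist_force: [-0.9, 0.3, 0.7]
finger_gap: 0.99
([5.23, 0.17, 6.27], 1.192)
```

```bash
python3 -m jog '[[-1,[2.6,0,3.1],0.18],[-1,[5.2,0,6.3],0.36],[-1,[5.2,0,6.3],0.54],[-1,[5.2,0,6.3],0.72],[-1,[5.2,0,6.3],0.9],[-1,[5.2,0,6.3],1.08],[-1,[5.2,0,6.3],1.19],[-1,[5.2,0,6.3],1.19],[-1,[5.2,0,6.3],1.19]]' 
python3 - <<'E'
from h import *
print(go(S(-89.6,-30.1,32),0.164))
a=grab('side')
cv2.imwrite('pics/v2.png',cv2.resize(a[130:280,170:350],(720,600))[:,:,::-1])
E
```

```text
clock: 6.82
eef_pos: [0.4791, -0.0429, 0.1062]
orientation: [[0.986, -0.002, -0.167], [0.167, 0.001, 0.986], [-0.002, -1.0, 0.001]]
wrist_force: [-0.2, -0.1, 0.2]
finger_gap: 1.001
([0.1, 7.42, 0.0], 0.004)
```

View pics/v2.png

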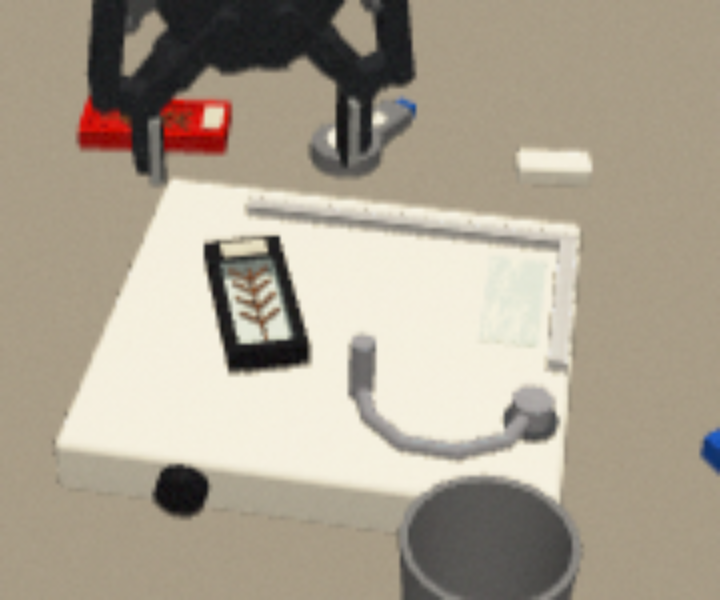

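The clip stays fully open, with its post at (362,365). The slide is untouched at (258,300), between the jaws. Next: descend and grip.

```bash
python3 -m jog '[[-0.8,[0.1,3,0],0],[-0.6,[0.1,5.5,0],0],[-0.5,[0.1,7,0],0],[-0.4,[0.1,7.4,0],0],[-0.4,[0.1,7.4,0],0],[1,[0.1,7.4,0],0],[1,[0.1,7.4,0],0],[1,[0.1,7.4,0],0],[1,[0.1,7.4,0],0]]' 20
python3 - <<'E'
from h import *
s=observe()
print(toS(s['eef_pos']));print(go(S(-40,-10,33),YAW),go(S(14,3,33),YAW))
a=grab('side')
cv2.imwrite('pics/v3.png',cv2.resize(a[150:270,170:330],(800,600))[:,:,::-1])
E
```

```text
clock: 8.0
eef_pos: [0.4819, -0.0432, 0.0341]
orientation: [[0.986, 0.002, -0.165], [0.165, -0.001, 0.986], [0.002, -1.0, -0.001]]
wrist_force: [0.2, -0.6, 6.8]
finger_gap: 0.459
[-87.63402957 -30.2649437 ]
([5.17, 0.12, 0.19], 0.366) ([10.68, 0.13, -0.53], 0.366)
```

View pics/v3.png

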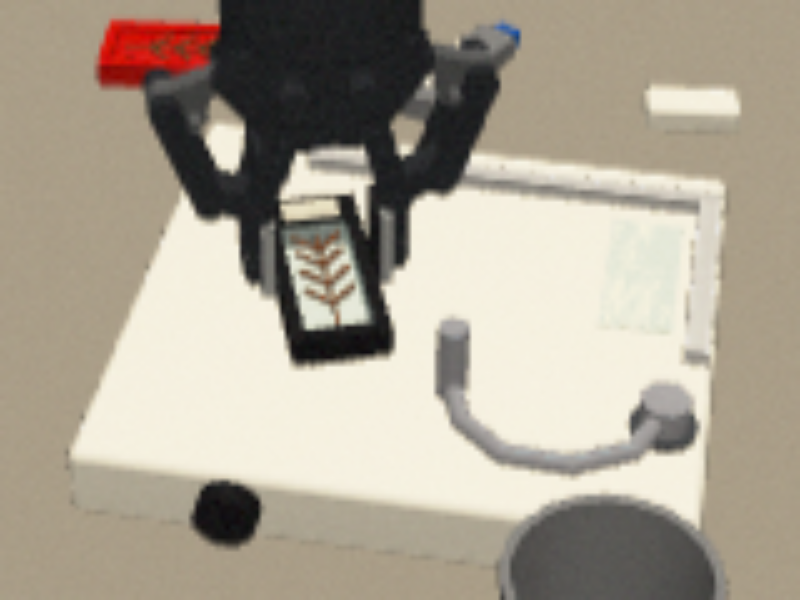

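```bash
python3 -m jog '[[1,[1,0,0.5],0.1],[1,[2,0,0.8],0.2],[1,[3.5,0,0.6],0.3],[1,[5.2,0,0.2],0.366],[1,[6.6,0,0.0],0.366],[1,[8,0,-0.2],0.366],[1,[9.4,0,-0.35],0.366],[1,[10.7,0,-0.5],0.366],[1,[10.7,0,-0.5],0.366],[1,[10.7,0,-0.5],0.366]]'
python3 - <<'E'
from h import *
s=observe()
print(toS(s['eef_pos']),go(S(14,5,33),YAW))
a=grab('side')
cv2.imwrite('pics/v4.png',cv2.resize(a[150:270,170:330],(800,600))[:,:,::-1])
E
```

```text
clock: 9.3
eef_pos: [0.5885, -0.0306, 0.0341]
orientation: [[0.98, 0.003, 0.198], [-0.198, -0.001, 0.98], [0.003, -1.0, -0.0]]
wrist_force: [0.7, -1.4, 4.8]
finger_gap: 0.459
[14.33347043  3.29631784] ([-0.03, 0.11, 0.17], 0.0)
```

View pics/v4.png

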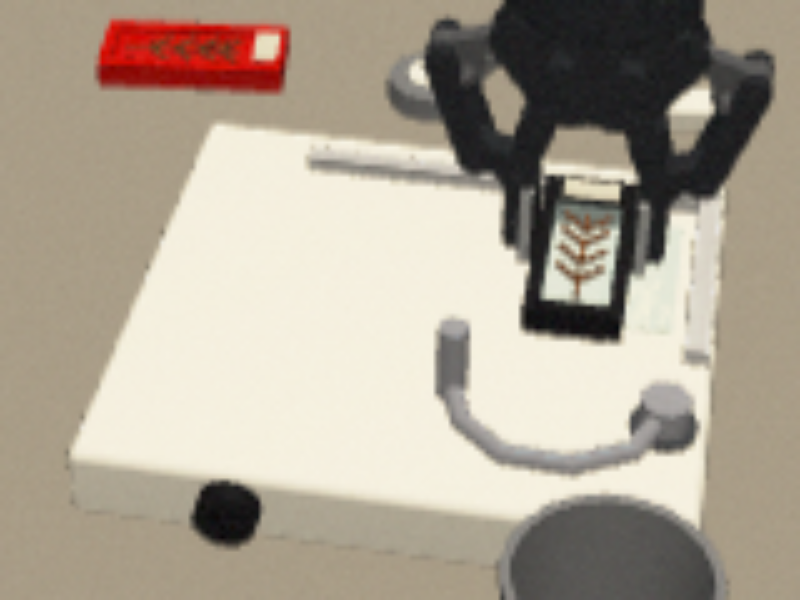

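The slide is squared up beside the corner at (580,250), with its left rail-side end close to the rail. Next, push toward the rail and watch the force.

```bash
python3 -m jog '[[1,[0,0,0.1],0],[1,[0,0,0.2],0],[1,[0,0,0.2],0]]'|grep -E 'pos|force'; python3 -m jog '[[1,[0,0,0.1],0],[1,[0,0,0.2],0],[1,[0,0,0.2],0]]'|grep -E 'pos|force';python3 -m jog '[[1,[0,0,0.1],0],[1,[0,0,0.2],0],[1,[0,0,0.2],0]]'|grep -E 'pos|force'
python3 -c "
from h import *
print(toS(observe()['eef_pos']))"
```

```text
eef_pos: [0.5885, -0.0305, 0.0341]
wrist_force: [-0.4, -5.7, 5.1]
eef_pos: [0.5885, -0.0305, 0.0341]
wrist_force: [-2.0, -10.6, 6.0]
eef_pos: [0.5885, -0.0305, 0.0341]
wrist_force: [-3.0, -17.0, 6.1]
[14.3524543   3.41110857]
```

```bash
python3 -m jog '[[1,[0,0,-0.4],0],[1,[0,0,-0.5],0],[-0.2,[0,0,-0.5],0],[-0.2,[0,0,-0.5],0],[-0.2,[0,0,-0.5],0],[-0.2,[0,-1.5,-0.5],0],[-0.2,[0,-4,-0.5],0],[0.1,[0,-5,-0.5],0],[0.1,[0,-5,-0.5],0]]'
python3 - <<'E'
from h import *
s=observe()
print(toS(s['eef_pos']),go(S(-32,4,84),YAW+np.pi/2))
E
```

```text
clock: 11.6
eef_pos: [0.5884, -0.0293, 0.0845]
orientation: [[0.98, 0.003, 0.199], [-0.199, -0.001, 0.98], [0.003, -1.0, 0.0]]
wrist_force: [0.0, -0.2, -0.3]
finger_gap: 0.45
[14.01426963  4.52615676] ([-4.6, 0.04, -0.05], -1.57)
```

```bash
python3 -m jog '[[0.05,[-2,0,0],-0.18],[0.05,[-4.6,0,0],-0.36],[0.05,[-4.6,0,0],-0.54],[0.05,[-4.6,0,0],-0.72],[0.05,[-4.6,0,0],-0.9],[0.05,[-4.6,0,0],-1.08],[0.05,[-4.6,0,0],-1.26],[0.05,[-4.6,0,0],-1.44],[0.05,[-4.6,0,0],-1.57],[0.05,[-4.6,0,0],-1.57]]'
python3 - <<'E'
from h import *
s=observe()
print(toS(s['eef_pos']),go(S(-32,4,35),YAW+np.pi/2),go(S(9,4,35),YAW+np.pi/2))
a=grab('side')
cv2.imwrite('pics/v5.png',cv2.resize(a[150:270,170:330],(800,600))[:,:,::-1])
E
```

```text
clock: 12.85
eef_pos: [0.5415, -0.0199, 0.0821]
orientation: [[0.201, -0.002, -0.98], [0.98, 0.0, 0.201], [-0.0, -1.0, 0.002]]
wrist_force: [-0.3, 0.3, -0.2]
finger_gap: 0.472
[-33.85094893   4.42246472] ([-0.04, 4.71, -0.19], -0.002) ([-0.03, 4.7, -4.29], -0.002)
```

View pics/v5.png

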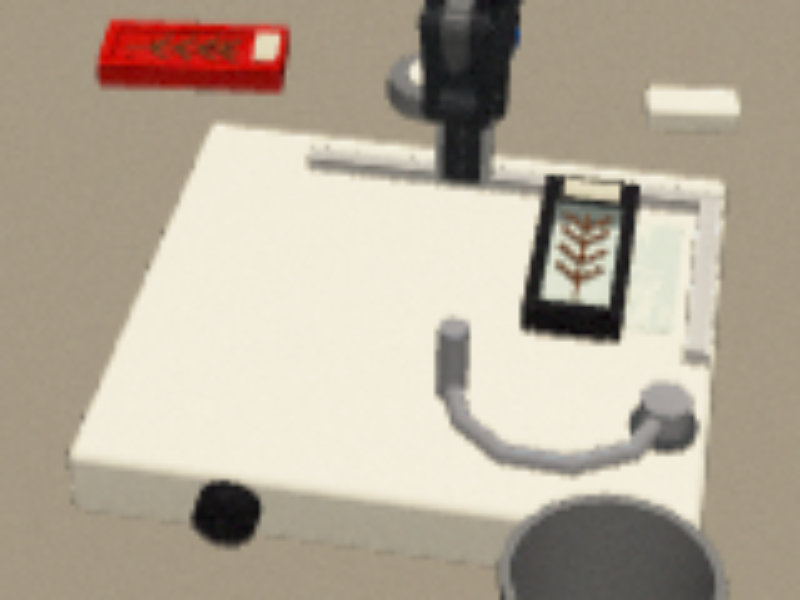

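The slide sits against the rail at (580,250), about 15 mm short of the far edge, and the clip is still open. The two fingers are behind it at (465,155). Next: descend and push +x.

```bash
python3 -m jog '[[0.05,[0,2.5,0],0],[0.05,[0,4.6,0],0],[0.05,[0,4.6,0],0],[0.05,[0,4.6,-1.2],0],[0.05,[0,4.6,-2.2],0],[0.05,[0,4.6,-2.8],0],[0.05,[0,4.6,-3.3],0],[0.05,[0,4.6,-3.7],0],[0.05,[0,4.6,-4],0],[0.05,[0,4.6,-4],0]]'|grep -E 'pos|force|clock'
python3 -c "
from h import *
print(toS(observe()['eef_pos']))"
python3 -m jog '[[0.05,[0,0,-0.1],0],[0.05,[0,0,-0.2],0],[0.05,[0,0,-0.2],0]]'|grep -E 'pos|force'
python3 -c "
from h import *
print(toS(observe()['eef_pos']))"
```

```text
clock: 14.15
eef_pos: [0.5818, -0.0281, 0.0371]
wrist_force: [0.8, -0.7, 0.7]
[7.26982277 4.37451258]
eef_pos: [0.5829, -0.0283, 0.0369]
wrist_force: [-1.9, 0.6, 1.1]
[8.46998052 4.40575862]
```

```bash
for i in 1 2; do python3 -m jog '[[0.05,[0,0,-0.1],0],[0.05,[0,0,-0.2],0],[0.05,[0,0,-0.2],0]]'|grep -E 'force'
python3 -c "
from h import *
print(toS(observe()['eef_pos']))"; done
```

```text
wrist_force: [-7.1, 0.9, 4.4]
[8.54998525 4.4447916 ]
wrist_force: [-11.4, 1.3, 8.4]
[8.58489841 4.48504641]
```

```bash
python3 -m jog '[[0.05,[0,0,0.6],0],[0.05,[0,0,2],0],[0.05,[0,-3,2],0],[0.05,[0,-7,4],0],[0.3,[0,-7,8],0],[0.3,[0,-7,8],0],[0.3,[0,-7,8],0]]'|grep -E 'pos|force|clock'
python3 - <<'E'
from h import *
a=grab('side')
P=proj('side',[S(20,-40,44),S(60,-40,44),S(60,50,44),S(20,50,44)]);print(P.round(1).tolist())
k=(a.max(2)<70);k[:150]=0;k[230:]=0;k[:,:265]=0;k[:,320:]=0
W=ray('side',big(k)[:,0],.044)[:,:2];T=np.array([toS(w) for w in W]);print(T.min(0),T.max(0))
print(go(S(38,-62,110),YAW))
cv2.imwrite('pics/v6.png',cv2.resize(a[160:250,210:330],(800,600),interpolation=cv2.INTER_CUBIC)[:,:,::-1])
E
```

```text
clock: 16.15
eef_pos: [0.5094, -0.0134, 0.1073]
wrist_force: [0.4, -0.4, 0.9]
[[287.3, 212.0], [307.7, 214.5], [310.1, 187.3], [291.4, 185.2]]
[ 19.48555552 -54.41380572] [58.34549969 46.30627377]
([-6.63, -0.25, -10.41], 1.57)
```

View pics/v6.png

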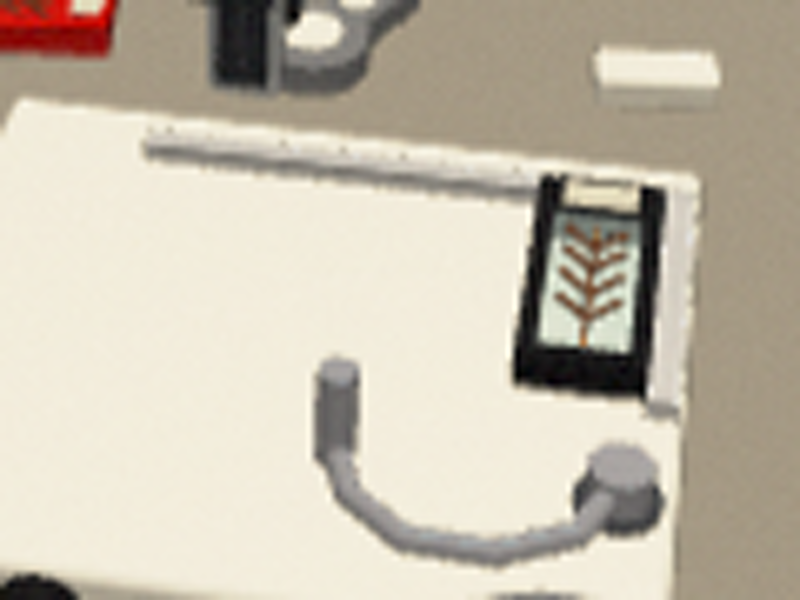

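The slide looks flush with the far edge at (655,290), and its top end is at the rail at (600,185). The clip is open, with its post at (338,400). Next, a short closed-finger push on the -y end to confirm it is flush with the rail.

```bash
python3 -m jog '[[1,[-3,0,-3],0.18],[1,[-6.4,0,-8],0.36],[1,[-6.4,0,-10],0.54],[1,[-6.4,0,-10],0.72],[1,[-6.4,0,-10],0.9],[1,[-6.4,0,-10],1.08],[1,[-6.4,0,-10],1.26],[1,[-6.4,0,-10],1.44],[1,[-6.4,0,-10],1.57],[1,[-6.4,0,-10],1.57]]' 20|grep -E 'gap|clock'
python3 - <<'E'
from h import *
s=observe();print(toS(s['eef_pos']),go(S(34,-60,38),YAW))
a=grab('side')
cv2.imwrite('pics/v7.png',cv2.resize(a[130:250,170:330],(800,600))[:,:,::-1])
E
```

```text
clock: 17.45
finger_gap: -0.003
[ 33.848596  -59.8452781] ([0.01, 6.87, -0.02], 0.002)
```

View pics/v7.png

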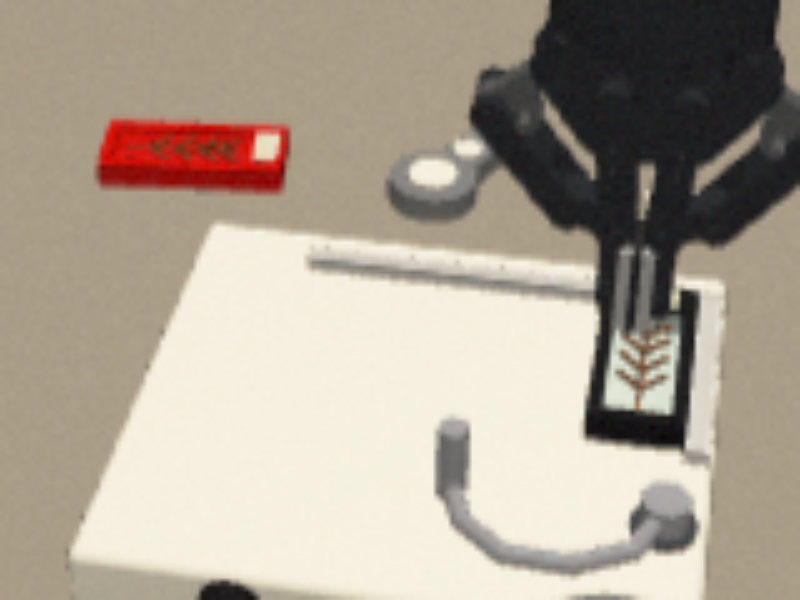

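```bash
python3 -m jog '[[1,[0,3,0],0],[1,[0,5.5,0],0],[1,[0,6.8,0],0],[1,[0,6.8,0],0],[1,[0,6.8,0.4],0],[1,[0,6.8,0.7],0],[1,[0,6.8,0.8],0],[1,[0,6.8,0.8],0]]'|grep -E 'pos|force'
for i in 1 2; do python3 -c "
from h import *
print(toS(observe()['eef_pos']))"
python3 -m jog '[[1,[0,0,0.1],0],[1,[0,0,0.2],0],[1,[0,0,0.2],0]]'|grep -E 'force'; done
python3 -c "
from h import *
print(toS(observe()['eef_pos']))"
```

```text
eef_pos: [0.5967, -0.0893, 0.0402]
wrist_force: [-0.9, -5.2, 4.2]
[ 34.05352929 -52.61933663]
wrist_force: [-2.5, -10.2, 3.8]
[ 34.08228202 -52.40718316]
wrist_force: [-4.5, -14.4, 3.8]
[ 34.08796389 -52.22432118]
```

Contact with the rail is firm: 14 N with no movement. Next: retreat and go behind the post.

```bash
python3 -m jog '[[1,[0,0,-0.6],0],[1,[0,-1,-1],0],[1,[0,-5,-1],0],[1,[0,-7,-1],0],[1,[0,-7,-1],0]]'|grep -E 'pos|force'
python3 - <<'E'
from h import *
s=observe();print(toS(s['eef_pos']),go(S(-27,-114,108),YAW),go(S(-27,-114,50),YAW))
E
```

```text
eef_pos: [0.5964, -0.0939, 0.1115]
wrist_force: [-0.1, -0.2, -0.8]
[ 34.72129974 -57.22945872] ([-6.18, 0.32, -5.67], 0.001) ([-6.21, 6.12, -5.67], 0.001)
```

```bash
python3 -m jog '[[1,[-3,0,-3],0],[1,[-6.2,0,-5.7],0],[1,[-6.2,0,-5.7],0],[1,[-6.2,0,-5.7],0],[1,[-6.2,3,-5.7],0],[1,[-6.2,5,-5.7],0],[1,[-6.2,6.1,-5.7],0],[1,[-6.2,6.1,-5.7],0]]'|grep -E 'pos|force'
python3 - <<'E'
from h import *
s=observe();print(toS(s['eef_pos']),go(S(-26,-70,50),YAW))
a=grab('side')
cv2.imwrite('pics/v8.png',cv2.resize(a[150:270,170:330],(800,600))[:,:,::-1])
E
```

```text
eef_pos: [0.5224, -0.1368, 0.0471]
wrist_force: [0.0, -0.8, 0.2]
[ -29.23820471 -113.98910925] ([0.33, -0.28, 4.4], 0.001)
```

View pics/v8.png

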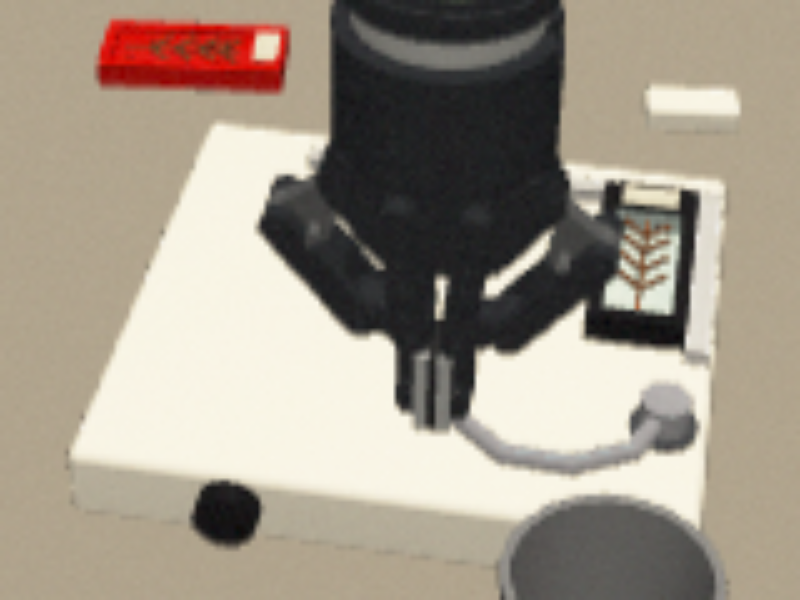

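The closed fingers at (433,390) stand on the -y side of the post, above the bar. The slide is in the corner at (645,265). Next: nudge +y.

```bash
python3 -m jog '[[1,[0.3,-0.2,0.5],0],[1,[0.3,-0.2,1.2],0],[1,[0.3,-0.2,2],0],[1,[0.3,-0.2,2.8],0],[1,[0.3,-0.2,3.5],0],[1,[0.3,-0.2,4.2],0],[1,[0.3,-0.2,4.7],0],[1,[0.3,-0.2,4.7],0],[1,[0.3,-0.2,4.7],0],[1,[0.3,-0.2,4.7],0]]'|grep -E 'pos|force'
python3 -m jog '[[1,[0,-0.2,-1],0],[1,[0,-3,-2],0],[1,[0,-8,-2],0],[1,[-4,-12,-2],0],[1,[-8,-14,-2],0],[1,[-10,-14,-2],0],[1,[-10,-14,-2],0],[1,[-10,-14,-2],0]]'|grep -E 'pos|force|clock'
python3 - <<'E'
from h import *
a=grab('side')
cv2.imwrite('pics/v9.png',cv2.resize(a[160:250,210:330],(800,600),interpolation=cv2.INTER_CUBIC)[:,:,::-1])
for an in(.12,.21,.28,.9):print(an,proj('side',S(*post(an),68)).round(1)) 
E
```

```text
eef_pos: [0.5347, -0.0921, 0.05]
wrist_force: [-0.2, -0.9, -0.5]
clock: 23.18
eef_pos: [0.4334, -0.0924, 0.1902]
wrist_force: [0.5, 0.1, 0.2]
0.12 [[289.8 193.7]]
0.21 [[286.4 194.3]]
0.28 [[283.8 195. ]]
0.9 [[265.9 205.4]]
```

The viewer limit is reached, so I check with numbers instead.

```bash
python3 - <<'E'
from h import *
a=grab('side');old=cv2.imread('pics/v6.png')[:,:,::-1]
for r in(194,197,200,204): print(r,a[r,276:300].mean(1).astype(int).tolist())
g=a.mean(2);sp=a.max(2).astype(int)-a.min(2)
m=(g>75)&(g<175)&(sp<25);m[:186]=0;m[232:]=0;m[:,:255]=0;m[:,301:]=0
n,l,st,c=cv2.connectedComponentsWithStats(m.astype(np.uint8))
for i in range(1,n):
    if st[i,4]>15:print(st[i],c[i].round(1))
k=(a.max(2)<70);k[:150]=0;k[230:]=0;k[:,:265]=0;k[:,320:]=0
ct=big(k)[:,0];
lo=ct[ct[:,1]>ct[:,1].max()-2];print('dark bbox',ct.min(0),ct.max(0))
for r in (205,208,211,214,217): print(r,np.where(k[r])[0][[0,-1]])
b=cv2.resize(old,(120,90),interpolation=cv2.INTER_AREA);kb=b.max(2)<70
for r in (205,208,211,214,217):
    w=np.where(kb[r-160])[0]+210;w=w[w>280];print('before',r,w[[0,-1]])
E
```

```text
194 [235, 234, 234, 234, 235, 235, 235, 184, 163, 167, 165, 163, 198, 178, 34, 30, 56, 122, 95, 77, 102, 116, 120, 105]
197 [234, 234, 236, 236, 236, 235, 236, 93, 99, 107, 107, 103, 101, 82, 29, 28, 165, 218, 121, 104, 159, 178, 101, 93]
200 [235, 235, 234, 234, 234, 235, 204, 96, 103, 104, 103, 103, 71, 29, 30, 61, 216, 174, 104, 202, 213, 169, 75, 121]
204 [235, 235, 236, 235, 235, 235, 161, 98, 107, 106, 102, 100, 44, 28, 34, 152, 217, 99, 106, 201, 212, 151, 93, 155]
[257 186  39   4  74] [277.2 187.2]
[292 192   9   9  31] [295.6 194.4]
[273 194  28  38 248] [283.3 213.9]
dark bbox [287 187] [308 219]
205 [288 307]
208 [288 307]
211 [288 307]
214 [287 306]
217 [290 306]
before 205 [289 307]
before 208 [288 307]
before 211 [288 307]
before 214 [287 306]
before 217 [290 306]
```

```bash
python3 -c "
from h import *
s=observe();print(s['clock'],s['eef_pos'],s['wrist_force'])
print(job.close_job())"
```

```text
23.275 [ 0.43343437 -0.09218987  0.18991977] [0.09058585 0.30285385 0.32656347]
the job is handed in; nothing more can be done
None
```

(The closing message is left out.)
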